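Find the unlocked panel of the stone case and push it open

ROBOT

A 6-joint arm with a two-finger parallel gripper is mounted at the origin on the work surface. World frame = base frame: x ahead of the robot, y to its left, z up, the work surface at z = 0. Lengths are in mm, angles in rad, forces in N, time in s.
With the tool pointing down it reaches from about 350 to 925 mm from the base axis. Payload 6.4 kg.
Tool frame: the origin (TCP) lies between the finger pads; the fingertips stand 11 mm ahead of it and the grasp point (between the pads) lies 8 mm behind it; z points along the fingers, y is the line along which they close (so a half turn about z gives the same grasp; the last joint's range is limited). The gripper opens to 94 mm and grips with 3 to 60 N. Pads are 16 mm wide; open, the fingers measure 119 mm over their backs; the gripper's body (75 mm by 177 mm) begins 78 mm behind the grasp point.
Start: joints at [-1.396, 0.245, 1.558, -0, 1.339, -0.174], TCP at [222.156, -610.869, 216.455] pointing down, gripper open.
Joint ranges: [-3.13, 3.13], [-1.02, 2.26], [0.13, 2.54], [-0.95, 4.09], [0.21, 2.88], [-2.74, 2.74]. Speed limits (rad/s): [2.57, 2.57, 3.14, 3.14, 3.14, 3.14].

INTERFACE

Orientations are given as a unit quaternion [x, y, z, w].
In Python, from workcell import manip gives the robot as it stands.
- The arm moves only by the tool arm_command, never from a script. Its argument "moves" is text: rows parted by semicolons, each of 7 numbers parted by spaces: the shift along the tool's x, y, z in cm, then the turn, a rotation vector about the tool's x, y, z in rad, then the opening, from 0 (shut) to 1 (fully open). In form: x y z ax ay az jaw; .... A call has 1 to 12 rows; each row is the pose to reach, as a shift and turn from the pose commanded when the call began, along the tool's axes at that moment; what a row does not reach only later rows make up. A row lasts 1/12 s, in which the tool goes at most 41.7 mm and 7.16 degrees, less where a joint would pass 70% of its speed; a pose out of reach is approached as far as the arm can. A call with a gripper value outside its range is refused whole. The fingers move at their own pace and stop on an object; the grip force is fixed at half the most. Time passes only in rows, so rows that repeat a pose let the fingers close. It gives the time, the measured TCP pose, the force, the opening and the grip force at its end, in the units of the state.
- manip.observe(): the state, without advancing time (a new reading comes with each control period).
- manip.capture(name): name is "side" or "top" or "wrist"; returns the picture (400x640x3 uint8, blue, green, red); there is no depth.
- manip.camera_params(name): a dict with "fx", "fy", "cx", "cy" (pixels), "R" (3x3) and "t" (3): a world point X has camera coordinates R X + t. Camera axes: x right, y down, z forward; pixel columns grow to the right and rows downward; lengths in mm; the calibration is good to about 2 mm. A picture is of the moment at which its call begins: read the wrist's pose just before it. camera_params takes no time and is no camera call; for the wrist camera it gives the pose at the moment of the call.
- manip.close_job(): hands the job in; it is judged then, once.
The state is a dict: "t": time; "joint_pos": joint angles; "qvel": joint speeds; "tau": joint torques, N m; "tool_pos": TCP position; "eef_rot": TCP orientation; "force": force on the tool from outside, world axes, zero at the start; "ft_torque": the same for the moment, N m; "width": finger opening in mm; "gripper_force": force on a finger pad.
Only numpy, scipy, OpenCV 4.12 (cv2) and the standard library are available. Lean on these libraries where they do the work, as an engineer would, in place of code of your own. Each camera call takes 0.05 s, during which the arm holds its last target. There are 200 camera calls.

TASK

One of the four identical panels on top of the wooden stone case has been left unlocked: press down on the back half of each in turn until you find the one that rocks, then push that panel open with a fingertip, as far as it goes, so that it stands nearly upright and stays so. Do not force the locked panels, pick nothing up, and do not lift or shift the case or disturb the other things on it and around it. Finish clear of everything.

Things in the scene. Friction and masses are not known exactly. Their poses are not given: they have to be found in the camera images.
- case: The stone case: a heavy (about 3 to 4 kg) dark wooden case, 150 mm (its x, front to back) x 420 mm (its y) x 70 mm high, standing loose on the desk. Origin: centre of its underside; x points from its front (robot side) to its back, y to its left, z up. Four identical flat panels in a row along y close its top, flush with it.
- top_1 (a point): Centre of the closed top face of panel 1, the leftmost (+y); it stays with the case (and has the case's axes) as the panel tilts. The panel is a smooth varnished board (friction about 0.25 on a fingertip), 96 (x) x 60 (y) x 8 mm, in a 100 x 64 mm opening over a well about 50 mm deep. It pivots in the middle, about the case's y direction, 4 mm below this point.
- panel_1 (a joint): Tilt of panel 1, rad: 0 closed, grows as its back half (+x) sinks into the well and its front edge rises, 1.4 at the open stop. Locked panels give under 0.05 when pressed on the back half; the one that rocks yields to about 2 N there (34 mm behind the pivot) and friction keeps it at the tilt it is left at. The front half never goes down.
- top_2 (a point): The same point on panel 2, 76 mm to the right (-y) of panel 1; all as for panel 1.
- panel_2 (a joint): Tilt of panel 2, as for panel 1.
- top_3 (a point): The same point on panel 3, 76 mm to the right (-y) of panel 2; all as for panel 1.
- panel_3 (a joint): Tilt of panel 3, as for panel 1.
- top_4 (a point): The same point on panel 4, 76 mm to the right (-y) of panel 3; all as for panel 1.
- panel_4 (a joint): Tilt of panel 4, as for panel 1.
- vial: A small glass sample vial with a cap, 28 mm across and 52 mm tall, upright on the case's left end (+y). Origin: centre of its underside. Not part of the work.
- jar: A small jar with a metal lid, 38 mm across and 36 mm tall, upright on the case's right end (-y). Origin: centre of its underside. Not part of the work.
- loupe: A folding magnifier of steel, about 63 x 30 x 20 mm, lying on the desk just in front of the case. Origin: on the desk under its round lens. Not part of the work.
- tweezers: Steel tweezers lying on the desk just in front of the case, 135 mm long, 8 mm high. Origin: on the desk under their middle. Not part of the work.
- packets: A banded row of four white stone packets, 30 x 96 x 50 mm, standing on the desk behind the case. Origin: centre of its underside. Not part of the work.
- stapler: A black desk stapler, 140 x 36 x 50 mm, on the desk to the left. Origin: centre of its underside. Not part of the work.
- pen_cup: A black pen cup with pens, 72 mm across, 145 mm tall with the pens, on the desk to the right. Origin: centre of its underside. Not part of the work.

How it is judged (in metres and radians):
On the way:
1. The unlocked panel has been pressed and rocks: tilted at least 0.15 rad (value of joint any of panel_1, panel_2, panel_3, panel_4 above 0.15 rad), for 0.05 s.
At the end, for the whole second after the job is handed in: One panel stands open at 1.1 rad or more and at rest, the other three are closed (under 0.1 rad); the case is within 20 mm of where it stood and level, and the other things are upright and within 30 mm of where they were (((value of joint panel_1 above 1.1 rad and value of joint each of panel_2, panel_3, panel_4 below 0.1 rad) or (value of joint panel_2 above 1.1 rad and value of joint each of panel_1, panel_3, panel_4 below 0.1 rad) or (value of joint panel_3 above 1.1 rad and value of joint each of panel_1, panel_2, panel_4 below 0.1 rad) or (value of joint panel_4 above 1.1 rad and value of joint each of panel_1, panel_2, panel_3 below 0.1 rad)) and velocity of joint panel_1 between -0.05 and 0.05 rad/s and velocity of joint panel_2 between -0.05 and 0.05 rad/s and velocity of joint panel_3 between -0.05 and 0.05 rad/s and velocity of joint panel_4 between -0.05 and 0.05 rad/s and distance of case from where it was at the start of the episode below 0.02 m and angle between case's own z axis and vertical below 0.03 rad and distance of each of vial, jar, loupe, tweezers, packets, stapler, pen_cup from where it was at the start of the episode below 0.03 m and angle between each of vial, jar, loupe, tweezers, packets, stapler, pen_cup's own z axis and vertical below 0.3 rad); the robot touches nothing.
It fails at once if The case is shifted by more than 20 mm, or lifted or tipped by more than 8 mm (distance of case from where it was at the start of the episode above 0.02 m or height (world z) of case above 0.008 m or angle between case's own z axis and vertical above 0.06 rad).
It fails at once if The case or a panel is forced: the fingers press on it with more than 60 N (contact force between the fingers and case above 60 N).
It fails at once if Another thing on the desk or on the case is lifted, carried, knocked over or moved more than 30 mm (distance of any of vial, jar, loupe, tweezers, packets, stapler, pen_cup from where it was at the start of the episode above 0.03 m or angle between any of vial, jar, loupe, tweezers, packets, stapler, pen_cup's own z axis and vertical above 0.5 rad).
It also fails if it takes over 51 s, if anything falls off the work surface, if the arm or the gripper's body presses on something with over 40 N, if the wrist force passes 120 N, or if a joint passes its speed limit or range.

## Working session

There is one attempt and no reset: what is moved stays moved. The work goes in short steps, Python scripts to look and compute and a tool call to move; the robot and the scene stay as the last step left them, time stands still between calls to the robot, and variables do not carry over. Pictures are saved under pics/ and viewed, at most 10 in all, crops included, and the job is handed in when it is done.

Besides the shell and the picture viewer there is one more tool, called after "Emit:" by a JSON object that holds its "method" and its "body", one argument or row to a line. arm_command: Moves the arm, as the interface text tells. Its arguments: {"type":"object","properties":{"moves":{"type":"string"}},"required":["moves"]}

```bash
mkdir -p pics; python3 - <<'E'
from workcell import manip
import cv2
s=manip.observe();print({k:s[k] for k in('t','tool_pos','eef_rot','force','width')})
for n in("top","side"):
    cv2.imwrite(f"pics/{n}0.png",manip.capture(n));print(n,manip.camera_params(n))
E
```

```text
{'t': 0.0, 'tool_pos': array([ 222.04810973, -610.28812936,  215.38278489]), 'eef_rot': array([ 9.84830301e-01,  1.73517696e-01, -6.62009203e-06, -9.41950935e-04]), 'force': array([0.24610809, 0.1943136 , 0.16810054]), 'width': 94.21546641334898}
top {'fx': 361.5358088833296, 'fy': 361.5358088833296, 'cx': 319.74193785973915, 'cy': 199.40049760235976, 'R': array([[-0.00688091, -0.99983325,  0.01691535],
       [-0.98496248,  0.00385637, -0.17272532],
       [ 0.17263129, -0.01784949, -0.98482477]]), 't': array([-34.73282909, 594.64390535, 851.23680028])}
side {'fx': 384.82751332084206, 'fy': 384.82751332084206, 'cx': 319.10329329268495, 'cy': 198.25597582740957, 'R': array([[-0.9256321 , -0.37838194, -0.00568495],
       [-0.26602896,  0.66132133, -0.70134349],
       [ 0.26913529, -0.64767369, -0.71280081]]), 't': array([544.49362236, 236.14949024, 906.69200891])}
```

View pics/top0.png

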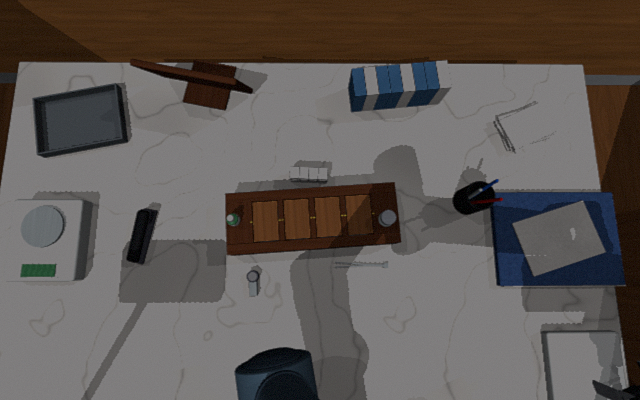

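View pics/side0.png

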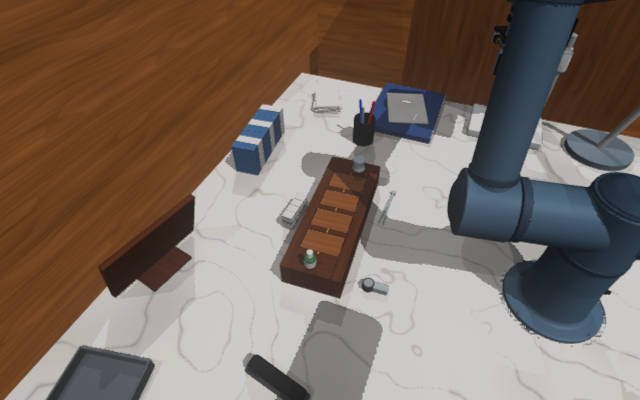

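Top view: the case spans about (226–400, 183–255), with panels centred near (266,221), (297,219), (328,216) and (359,214). The vial is at (234,218), the jar at (388,217), the loupe at (253,282) and the tweezers at (360,265). I'll enlarge it for the corners.

```bash
python3 - <<'E'
import cv2
i=cv2.imread("pics/top0.png")[165:305,215:415]
cv2.imwrite("pics/crop.png",cv2.convertScaleAbs(cv2.resize(i,(800,560),interpolation=cv2.INTER_CUBIC),alpha=1.8))
E
```

```text
(no output)
```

View pics/crop.png

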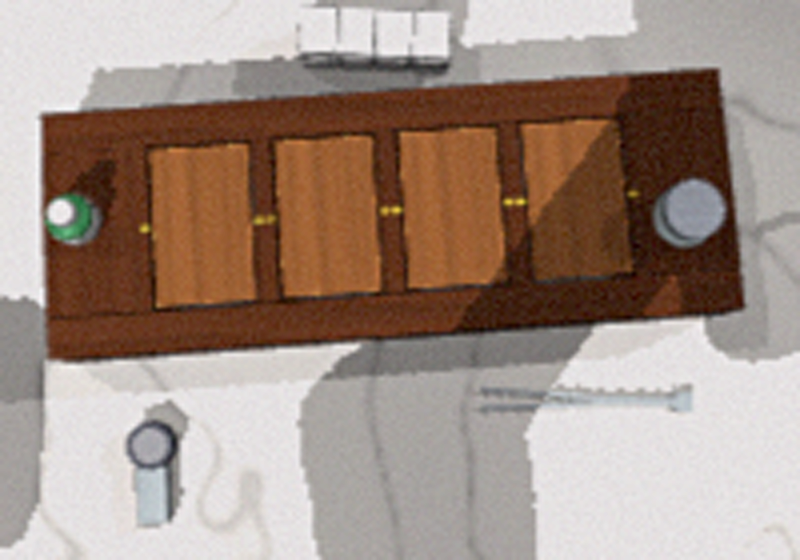

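```bash
cat > h.py <<'E'
import numpy as np
from workcell import manip
from scipy.spatial.transform import Rotation as Ro
def plane(n,uv,z):
    p=manip.camera_params(n);C=-p['R'].T@p['t']
    d=np.c_[(np.array(uv,float)-[p['cx'],p['cy']])/[p['fx'],p['fy']],np.ones(len(uv))]@p['R']
    return C+d*((z-C[2])/d[:,2])[:,None]
E
python3 - <<'E'
from h import *
c=np.array([(149,147),(248,142),(254,299),(156,307),(275,140),(375,135),(381,290),(280,298),(398,130),(498,126),(504,283),(405,290),(521,124),(618,120),(631,274),(533,281)],float)
f=lambda a:(np.array(a,float)+.5)/4-.5+[215,165]
W=plane("top",f(c),70)[:,:2]
M=np.array([(sx*49,y+sy*31) for y in(114,38,-38,-114) for sx,sy in((1,1),(1,-1),(-1,-1),(-1,1))],float)
a,b=M-M.mean(0),W-W.mean(0)
U,S,V=np.linalg.svd(a.T@b);R=V.T@U.T
print("scale",S.sum()/(a**2).sum(),"yaw",np.arctan2(R[1,0],R[0,0]),"centre",W.mean(0))
print((W-(M@R.T+W.mean(0))).round(1).tolist())
for y in(114,38,-38,-114):print((R@[34,y]+W.mean(0)).round(1))
print("corners",plane("top",f([(42,115),(719,69),(744,309),(49,358)]),70).round(0).tolist(), (np.array([(75,210),(75,-210),(-75,-210),(-75,210)])@R.T+W.mean(0)).round(0).tolist())
print("vial,jar",plane("top",f([(66,212)]),122),plane("top",f([(695,210)]),106))
s=manip.observe();T=Ro.from_quat(s['eef_rot']);print(T.as_matrix().round(3),s['tool_pos'],s['joint_pos'])
E
```

```text
scale 0.9898699220480744 yaw 0.056572641295387124 centre [547.18949489 -18.54338736]
[[-0.9, -1.1], [-1.5, 0.6], [0.8, 1.3], [-0.1, -2.2], [-1.1, -1.9], [-1.8, -1.0], [1.5, 1.0], [0.6, -0.3], [0.5, -1.1], [-0.7, -0.6], [1.0, 2.9], [0.6, 0.6], [-0.3, -0.8], [-1.6, 1.4], [1.7, 1.9], [1.3, -0.6]]
[574.7  97.2]
[579.   21.3]
[583.3 -54.6]
[ 587.6 -130.4]
corners [[607.0, 194.0, 70.0], [635.0, -223.0, 70.0], [487.0, -232.0, 70.0], [460.0, 184.0, 70.0]] [[610.0, 195.0], [634.0, -224.0], [484.0, -232.0], [460.0, 187.0]]
vial,jar [[540.93010079 165.00215842 122.        ]] [[ 542.35428212 -196.92506222  106.        ]]
[[ 0.94   0.342 -0.   ]
 [ 0.342 -0.94   0.002]
 [ 0.    -0.002 -1.   ]] [ 222.05704469 -610.3776037   215.51561127] [-1.39613426e+00  2.45704310e-01  1.55882784e+00  3.79311242e-05
  1.33867127e+00 -1.74140886e-01]
```

Emit:
{"method": "arm_command", "body": {
  "moves": "25.4 -16.3 0 0 0 0.15 0; 25.4 -16.3 0 0 0 0.15 0; 25.4 -16.3 0 0 0 0.15 0; 25.4 -16.3 0 0 0 0.15 0; 25.4 -16.3 0 0 0 0.15 0; 25.4 -16.3 0 0 0 0.15 0; 25.4 -16.3 0 0 0 0.15 0; 50.8 -32.6 0 0 0 0.292 0; 50.8 -32.6 0 0 0 0.292 0; 50.8 -32.6 0 0 0 0.292 0; 50.8 -32.6 0 0 0 0.292 0; 50.8 -32.6 0 0 0 0.292 0"
}}

```text
t: 1.1
tool_pos: [524.0, -214.0, 216.2]
eef_rot: [1.0, 0.028, -0.0, -0.0]
force: [0.3, -0.2, 0.7]
width: 17.2
gripper_force: 0.0
```

Emit:
{"method": "arm_command", "body": {
  "moves": "6.8 -8 0 0 0 0 0; 6.8 -8 0 0 0 0 0; 6.8 -8 0 0 0 0 0; 6.8 -8 10 0 0 0 0; 6.8 -8 10 0 0 0 0; 6.8 -8 10 0 0 0 0; 6.8 -8 10 0 0 0 0; 6.8 -8 10 0 0 0 0"
}}

```text
t: 1.77
tool_pos: [586.0, -132.0, 115.5]
eef_rot: [1.0, 0.028, -0.001, -0.001]
force: [-0.6, 1.2, 0.1]
width: 0.5
gripper_force: 0.0
```

```bash
python3 - <<'E'
from h import *
import cv2
s=manip.observe();print(s['t'],s['tool_pos'],s['eef_rot'],s['force'],s['width'])
cv2.imwrite("pics/w1.png",manip.capture("wrist"))
p=manip.camera_params("wrist")
for y in(114,38,-38,-114):
  for q in((0,y),(34,y)):
    c,t=np.cos(.0566),np.sin(.0566);X=np.array([547.2+c*q[0]-t*q[1],-18.5+t*q[0]+c*q[1],70]);v=p['R']@X+p['t'];print(q,(v[:2]/v[2]*[p['fx'],p['fy']]+[p['cx'],p['cy']]).round())
E
```

```text
1.7667 [ 585.99206461 -131.96675996  115.52848405] [ 9.99596189e-01  2.83893734e-02 -1.10488758e-03 -5.30539091e-04] [-0.5673404   1.18998148  0.14177297] 0.4922853353340293
(0, 114) [ 23. 261.]
(34, 114) [ 12. 220.]
(0, 38) [119. 261.]
(34, 38) [111. 220.]
(0, -38) [214. 261.]
(34, -38) [210. 220.]
(0, -114) [310. 261.]
(34, -114) [310. 220.]
```

View pics/w1.png

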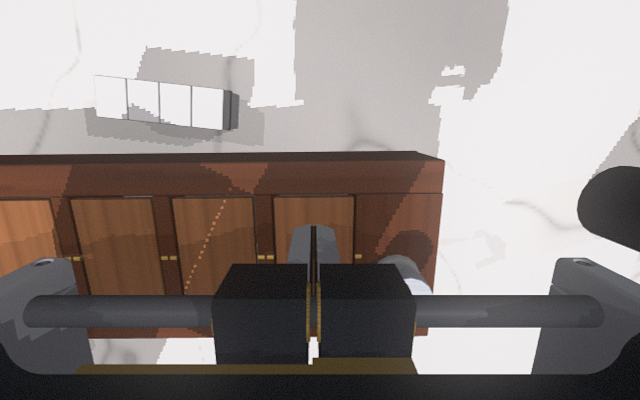

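The wrist view shows the fingertip at (315,250) over panel 4. Its pivot pins are at (265,257) and (357,257), about 3 mm further back than I estimated. I'll descend to just above panel 4.

Emit:
{"method": "arm_command", "body": {
  "moves": "0.3 -0.1 1.5 0 0 0 0; 0.3 -0.1 3.0 0 0 0 0; 0.3 -0.1 3.0 0 0 0 0; 0.3 -0.1 3.0 0 0 0 0; 0.3 -0.1 3.0 0 0 0 0"
}}

```text
t: 2.23
tool_pos: [590.8, -131.8, 88.7]
eef_rot: [1.0, 0.028, 0.002, 0.001]
force: [-0.4, 0.1, -0.3]
width: 0.2
gripper_force: 0.0
```

Emit:
{"method": "arm_command", "body": {
  "moves": "-0.1 -0.1 0.2 0 0 0 0; -0.1 -0.1 0.4 0 0 0 0; -0.1 -0.1 0.6 0 0 0 0; -0.1 -0.1 0.7 0 0 0 0; -0.1 -0.1 0.7 0 0 0 0"
}}

```text
t: 2.65
tool_pos: [589.0, -130.3, 81.0]
eef_rot: [1.0, 0.028, 0.0, 0.0]
force: [-2.1, 0.4, 7.6]
width: 0.5
gripper_force: 3.9
```

Emit:
{"method": "arm_command", "body": {
  "moves": "0 0 0.1 0 0 0 0; 0 0 0.2 0 0 0 0; 0 0 0.2 0 0 0 0"
}}

```text
t: 2.9
tool_pos: [589.3, -130.4, 80.9]
eef_rot: [1.0, 0.029, 0.0, 0.0]
force: [-7.8, 2.7, 17.3]
width: 0.8
gripper_force: 8.8
```

Panel 4 is locked: 17 N produced no motion. Moving to panel 3.

Emit:
{"method": "arm_command", "body": {
  "moves": "0 0 -1.5 0 0 0 0; 0 0 -1.5 0 0 0 0; 0 -3.8 -1.5 0 0 0 0; 0 -7.6 -1.5 0 0 0 0; 0 -7.6 -1.5 0 0 0 0; 0 -7.6 -1.5 0 0 0 0; 0 -7.6 -0.8 0 0 0 0; 0 -7.6 -0.5 0 0 0 0; 0 -7.6 -0.3 0 0 0 0; 0 -7.6 -0.1 0 0 0 0; 0 -7.6 0 0 0 0 0; 0 -7.6 0 0 0 0 0"
}}

```text
t: 3.9
tool_pos: [584.8, -55.5, 80.8]
eef_rot: [1.0, 0.028, -0.0, -0.0]
force: [-8.6, 2.1, 21.3]
width: 0.7
gripper_force: 10.7
```

Panel 3 is locked as well. Panel 2 next.

Emit:
{"method": "arm_command", "body": {
  "moves": "0 0 -1.5 0 0 0 0; 0 0 -1.5 0 0 0 0; 0 -3.8 -1.5 0 0 0 0; 0 -7.6 -1.5 0 0 0 0; 0 -7.6 -1.5 0 0 0 0; 0 -7.6 -1.5 0 0 0 0; 0 -7.6 -0.8 0 0 0 0; 0 -7.6 -0.5 0 0 0 0; 0 -7.6 -0.3 0 0 0 0; 0 -7.6 -0.1 0 0 0 0; 0 -7.6 0 0 0 0 0; 0 -7.6 0 0 0 0 0"
}}

```text
t: 4.9
tool_pos: [580.0, 21.0, 77.3]
eef_rot: [1.0, 0.028, 0.0, 0.0]
force: [0.8, -0.6, 1.3]
width: 0.5
gripper_force: 0.3
```

Panel 2 rocks: it sank about 3.7 mm at only 1 N. I'll push it down along its arc.

Emit:
{"method": "arm_command", "body": {
  "moves": "0 0 0.2 0 0 0 0; 0 0 0.5 0 0 0 0; 0 0 0.8 0 0 0 0; 0.1 0 1.1 0 0 0 0; 0.1 0 1.4 0 0 0 0; 0.1 0 1.7 0 0 0 0; 0.1 0 1.9 0 0 0 0; 0.1 0 2.1 0 0 0 0; 0.1 0 2.1 0 0 0 0"
}}

```text
t: 5.65
tool_pos: [580.6, 21.7, 55.8]
eef_rot: [1.0, 0.028, -0.0, -0.0]
force: [1.0, 0.6, 1.1]
width: 0.5
gripper_force: 0.5
```

Emit:
{"method": "arm_command", "body": {
  "moves": "-0.1 0 0.2 0 0 0 0; -0.3 0 0.3 0 0 0 0; -0.4 0 0.5 0 0 0 0; -0.6 0 0.6 0 0 0 0; -0.8 0 0.7 0 0 0 0; -1.0 0 0.8 0 0 0 0; -1.0 0 0.8 0 0 0 0; -1.0 0 0.8 0 0 0 0"
}}

```text
t: 6.32
tool_pos: [570.4, 21.1, 48.2]
eef_rot: [1.0, 0.028, -0.001, -0.0]
force: [0.1, 0.4, 0.2]
width: 0.5
gripper_force: 0.3
```

```bash
python3 - <<'E'
from h import *
import cv2
s=manip.observe();print(s['tool_pos'],s['force'])
a=manip.capture("side")[140:310,240:440];b=manip.capture("wrist")
cv2.imwrite("pics/o1.png",np.hstack([cv2.convertScaleAbs(cv2.resize(a,(400,340)),alpha=1.6),cv2.resize(b,(400,340))]))
E
```

```text
[570.37725878  21.08623488  48.19801812] [0.10153889 0.38393494 0.22660202]
```

View pics/o1.png

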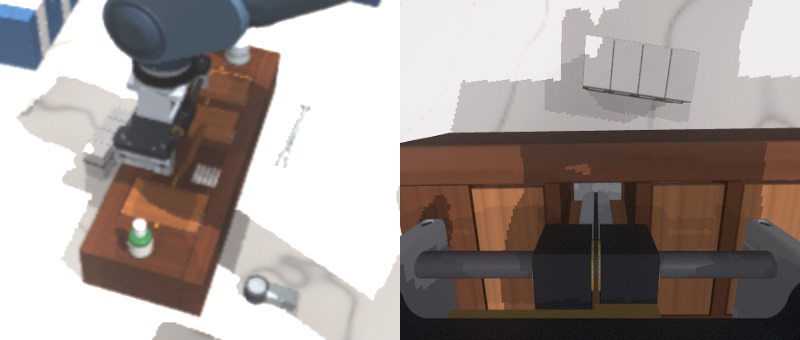

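The side view shows panel 2's well open at (205,175) with its stones visible, and the fingertip is inside it. Nothing else is disturbed. I'll push further forward in small steps.

Emit:
{"method": "arm_command", "body": {
  "moves": "-0.15 0 0.1 0 0 0 0; -0.3 0 0.2 0 0 0 0; -0.4 0 0.2 0 0 0 0; -0.5 0 0.2 0 0 0 0; -0.5 0 0.2 0 0 0 0; -0.5 0 0.2 0 0 0 0"
}}

```text
t: 6.92
tool_pos: [565.8, 20.8, 46.4]
eef_rot: [1.0, 0.028, -0.0, -0.0]
force: [1.2, -0.4, -0.8]
width: 0.7
gripper_force: 0.6
```

Emit:
{"method": "arm_command", "body": {
  "moves": "-0.1 0 0 0 0 0 0; -0.2 0 0 0 0 0 0; -0.2 0 0 0 0 0 0; -0.2 0 0 0 0 0 0"
}}

```text
t: 7.25
tool_pos: [564.1, 20.7, 46.6]
eef_rot: [1.0, 0.028, 0.0, -0.0]
force: [2.4, 0.9, -0.7]
width: 0.2
gripper_force: 1.2
```

Emit:
{"method": "arm_command", "body": {
  "moves": "-0.1 0 0 0 0 0 0; -0.1 0 0 0 0 0 0; -0.1 0 0 0 0 0 0"
}}

```text
t: 7.5
tool_pos: [563.9, 20.6, 46.9]
eef_rot: [1.0, 0.028, 0.001, 0.0]
force: [5.6, 0.9, -1.1]
width: 0.0
gripper_force: 2.4
```

The force is rising with no further motion, so the panel is at its stop. I'll back off rearward, lift straight up, and move away high.

Emit:
{"method": "arm_command", "body": {
  "moves": "0.5 0 0 0 0 0 0; 1.2 0 0 0 0 0 0; 1.4 0 0 0 0 0 0; 1.4 0 -2 0 0 0 0; 1.4 0 -5 0 0 0 0; 1.4 0 -9 0 0 0 0; 1.4 0 -13 0 0 0 0; 1.4 0 -17 0 0 0 0; 1.4 0 -20 0 0 0 0; 1.4 0 -20 0 0 0 0; 1.4 0 -20 0 0 0 0"
}}

```text
t: 8.42
tool_pos: [577.8, 21.3, 248.5]
eef_rot: [1.0, 0.028, 0.002, 0.0]
force: [-1.0, 0.2, -0.9]
width: 0.5
gripper_force: 0.0
```

Emit:
{"method": "arm_command", "body": {
  "moves": "-3 8 -3 0 0 0 0; -6 12 -3 0 0 0 0; -9 16 -3 0 0 0 0; -12 20 -3 0 0 0 0; -15 24 -3 0 0 0 0; -15 28 -3 0 0 0 0; -15 30 -3 0 0 0 0; -15 30 -3 0 0 0 0; -15 30 -3 0 0 0 0; -15 30 -3 0 0 0 0; -15 30 -3 0 0 0 0; -15 30 -3 0 0 0 0"
}}

```text
t: 9.42
tool_pos: [444.3, -284.9, 275.2]
eef_rot: [1.0, 0.029, -0.001, -0.001]
force: [-0.0, 0.9, 0.0]
width: 0.4
gripper_force: 0.0
```

```bash
python3 - <<'E'
from h import *
import cv2
s=manip.observe();print(s['t'],s['tool_pos'],s['force'],abs(s['qvel']).max())
a=manip.capture("side")[140:310,240:440];b=manip.capture("top")[165:305,215:415]
cv2.imwrite("pics/o2.png",cv2.convertScaleAbs(np.hstack([cv2.resize(a,(400,340)),cv2.resize(b,(400,340))]),alpha=1.7))
E
```

```text
9.4167 [ 444.3142796  -284.93554409  275.19470278] [-0.04217882  0.88139334  0.03308458] 0.015165104467392623
```

View pics/o2.png

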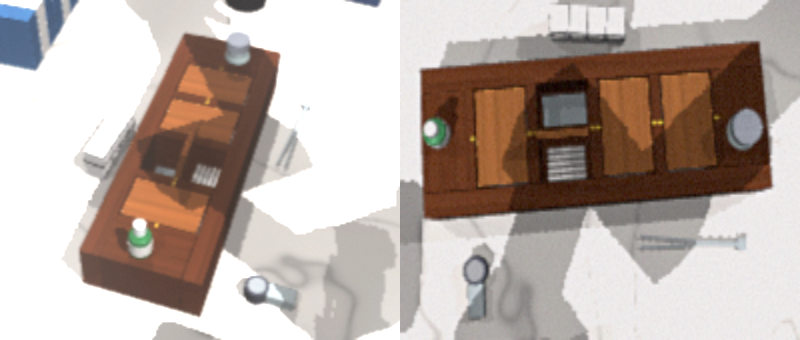

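Panel 2 stands nearly upright: it shows edge-on at (560,132) in the top view. The other three panels are closed and nothing has been moved, so I'm handing in.

```bash
python3 -c "
from workcell import manip
print(manip.close_job())"
```

```text
the job is handed in; nothing more can be done
None
```

Panel 2 was the unlocked one; it is pushed open to its stop and stands nearly upright, panels 3 and 4 tested locked (panel 1 was not pressed, since panel 2 rocked first), nothing else moved in the final pictures, and the job is handed in with the arm clear (no verdict was returned).

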